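Index the welding table and set its brake lever with the setting rod

TASK

Turn the round welding indexer by its upright crank pin, anticlockwise seen from above, until it is fully home against its stop. Then pick up the wooden-handled setting rod and, with the rod and not the fingers, flip the one lever with the T-shaped top in the hooded switch box fully away from you, leaving the other three levers as they are. Finally lay the rod back flat on its rubber mat and leave it; do not shove the tape measure, V-block or magnet about.

Things in the scene. Friction and masses are not known exactly. Their poses are not given: they have to be found in the camera images.
- indexer: Fixed base of the welding indexer, dark steel, 184 mm across; origin at the centre of its underside, on the turning axis; z up. A stop post (14 mm thick, 58 mm high) stands on its rim, 116 mm from the axis in the direction 240 degrees anticlockwise from the base's own x axis.
- indexer_table (a joint): Angle (rad) of the steel table, 210 mm across, top 50 mm high, anticlockwise from above. 1.571 = home, rim lug against the stop post (hard stop). Starts 0 to 0.45, stays where left; about 1.5 N at the pin turns it. In the base's frame the crank pin is toward +y at 0, toward -x at 1.571. A steel tee (146 x 60 mm, top 85 mm high) is bolted mid-table, long side square to the pin's radius.
- crank_top (a point): Centre of the top end of the crank pin, an upright plain round pin of 18 mm diameter, fixed to the turning table 88 mm from its axis. It stands free from 55 mm to 107 mm above the work surface (this point is at 107 mm).
- setting_rod: Setting rod (loose, 60 to 130 g): a wooden square handle 80 x 20 x 20 mm and a straight round steel shank of 8 mm diameter with a round end, 200 mm long in all. Origin at the centre of the handle's underside; its x axis runs along the rod toward the steel tip, z up as it lies. The handle reaches from x = -40 to +40 mm; the shank's axis lies 10 mm above the underside.
- rod_tip (a point): End of the steel shank, at x = 160 mm, z = 10 mm in the rod's frame.
- rod_mat: Flat fixed rubber mat 260 x 100 x 4 mm for the rod; origin at the centre of its underside, long side along its x axis. The rod starts lying along it, tip toward its +x end.
- switch_box: Fixed grey box; origin mid-foot, x axis away from the open front. Spans x -98..65 mm, y +-90. Front wall 97 mm high at x -98..-93; hood over x -30..66, underside 130, top 134 mm high. The gap between them is open: a rod sloping 30 to 50 deg below level reaches the levers. Four levers in a row at x = 0, y = +-19.5, +-58.5 mm (order varies).
- t_lever (a joint): Angle (rad) of the lever with the T-shaped top: near 0 it leans 20 deg toward the open front, at 0.70 (hard stop) 20 deg away. Stays where left; about 1 N near its top moves it. 55 mm long, 8 thick, 10 wide; cross bar at its top 32 wide, 12 high, 10 thick. Pivot at the box's x = 0, 25 mm above the work surface.
- t_lever_top (a point): Middle of the top end of the T-shaped lever, 55 mm from its pivot (77 mm above the work surface at both ends of the swing, 80 mm midway).
- plain_a_lever (a joint): Angle of a plain straight lever (55 mm long, 8 mm thick, 10 mm wide, no cross bar; same pivot height and swing 0 to 0.70 rad): leans toward the open front, to be left so.
- plain_b_lever (a joint): Angle of a second plain lever, also leaning toward the open front, to be left so.
- plain_c_lever (a joint): Angle of a third plain lever, which already leans away (0.70), to be left so.
- plain_a_lever_top (a point): Middle of the top end of plain lever a.
- plain_b_lever_top (a point): Middle of the top end of plain lever b.
- plain_c_lever_top (a point): Middle of the top end of plain lever c.
- v_block: Loose steel V-block 55 x 45 x 36 mm, a bystander; origin at the centre of its underside.
- tape_measure: Loose yellow tape measure 71 x 91 x 34 mm, a bystander; origin at the centre of its underside.
- weld_magnet: Loose red triangular welding magnet 70 x 99 x 15 mm, a bystander; origin at the centre of its underside.

How it is judged:
By the outcome, as a careful person would: the job done as asked, in the order asked, and still so for the second after the job is handed in, with the robot touching nothing.
It also fails if it takes over 58 s, if anything falls off the work surface, if the arm or the gripper's body presses on something with over 40 N, if the wrist force passes 120 N, or if a joint passes its speed limit or range.

ROBOT

A 7-joint arm with a two-finger parallel gripper is mounted at the origin on a cart in front of the work surface, level with it; the furniture and walls round the work are solid. World frame = base frame: x ahead of the robot, y to its left, z up, the work surface at z = 0. Lengths are in m, angles in rad, forces in N, time in s.
With the tool pointing down it reaches from about 0.4 to 0.875 m from the base axis. Payload 19.3 kg.
Tool frame: the origin (TCP) lies where the fingers leave the gripper's body, on its centre line; the fingertips stand bot.tip_reach ahead of it and the grasp point (between the pads) lies 54 mm ahead of it (bot.tip_reach is the distance from the TCP to the fingertips, in m); z points along the fingers, y is the line along which they close (so a half turn about z gives the same grasp; the last joint's range is limited). The gripper opens to 85 mm and grips with 20 to 120 N. Pads are 22 mm wide; open, the fingers measure 114 mm over their backs; the gripper's body (76 mm by 85 mm) begins 54 mm behind the grasp point. The pads swing forward as they close: fully open they stand 13 mm farther back than shut.
Start: joints at [-1.417, 0.521, -0.036, 1.599, 0.021, 1.021, -0.113], TCP at [0.139, 0.609, 0.304] pointing down, gripper open.
Joint ranges: [-2.91, 2.91], [-0.3, 2.13], [-1.5, 1.42], [0.17, 2.43], [-1.26, 4.41], [0.16, 1.93], [-2.52, 2.52]. Speed limits (rad/s): [1.89, 1.89, 2.39, 2.39, 3.01, 3.01, 3.01].

INTERFACE

Orientations are given as [roll, pitch, yaw] about the fixed x, y, z axes, in that order (R = Rz(yaw) Ry(pitch) Rx(roll)).
In Python, from workcell import bot gives the robot as it stands. The module is installed in compiled form; this text tells all that it offers.
- The arm moves only by the shell command python3 -m jog 'ROWS' [FORCE]. ROWS is JSON, a list that holds one entry, the list of rows, each a list of 7 numbers: the shift along the tool's x, y, z in mm, then the turn, a rotation vector about the tool's x, y, z in rad, then the opening, from 0 (shut) to 1 (fully open). In form: [[[tx, ty, tz, wx, wy, wz, fingers], ...]]. A call has 1 to 5 rows; each row shifts and turns the commanded pose from where the row before left it, along the tool's axes as they then stand; what a row does not reach is not made up. A row lasts 1/10 s, in which the tool goes at most 50 mm and 8.59 degrees, less where a joint would pass 70% of its speed; a pose out of reach is approached as far as the arm can. A call is refused whole if a number of a shift passes 50 or a number of a turn 0.15, either way. A call with a gripper value outside its range is refused whole. The fingers move at their own pace and stop on an object; FORCE is the grip in N (left out, the last holds). Time passes only in rows, so rows that do not move let the fingers close. It gives the time, the measured TCP pose, the force, the opening and the grip force at its end, in the units of the state.
- bot.observe(): the state, without advancing time (a new reading comes with each control period).
- bot.grab_frame(name): name is "scene" or "top"; returns a dict with "img" (480x640x3 uint8, red, green, blue), "intrinsics" (3x3 intrinsics, pixels), "R" (3x3) and "t" (3): a world point X has camera coordinates R X + t. Camera axes: x right, y down, z forward; pixel columns grow to the right and rows downward; lengths in m; the calibration is good to about 2 mm. A picture is of the moment at which its call begins. There is no depth.
- bot.job_done(): hands the job in; it is judged then, once.
Trained networks look in a picture, given as the dict that the camera call returned (one of the last four; its "shot" number tells which), for a name from the list of things; names that differ only in an ending like _2 or _b are one class to them, and where a whole thing is asked for, a point or a joint stands for the part that bears it (a point fixed in the world has none). Each returns a list of dicts, best first, with "conf" (0 to 1); they miss things now and then, are a little off and sometimes report something else, mostly with a low value. They report only what shows in the picture. A call takes as long as a camera call.
- bot.trace(query, picture): "region" (480x640 bool, what is visible of it).
- bot.spot_point(query, picture): "xyz" ([x, y, z] in m, in world coordinates, good to about 4 mm: a listed point, or the origin of a listed thing).
The state is a dict: "clock": time; "qpos": joint angles; "qd": joint speeds; "joint_efforts": joint torques, N m; "position": TCP position; "tool_rot": TCP orientation; "force": force on the tool from outside, world axes, zero at the start; "moment": the same for the moment, N m; "grip_width": finger opening in m; "finger_force": force on a finger pad.
Only numpy, scipy, OpenCV 4.12 (cv2) and the standard library are available. Lean on these libraries where they do the work, as an engineer would, in place of code of your own. Each camera call takes 0.05 s, during which the arm holds its last target. There are 200 camera calls.

## Working session

There is one attempt and no reset: what is moved stays moved. The work goes in short steps, Python scripts to look and compute and a shell command to move; the robot and the scene stay as the last step left them, time stands still between calls to the robot, and variables do not carry over. Pictures are saved under pics/ and viewed, at most 13 in all, crops included, and the job is handed in when it is done.

```bash
mkdir -p pics
cat > h.py <<'E'
import numpy as np, cv2
from workcell import bot
from scipy.spatial.transform import Rotation as Ro
def shot(n,save=None):
    p=bot.grab_frame(n)
    if save: cv2.imwrite('pics/'+save,p['img'][:,:,::-1])
    return p
def sp(q,p):
    r=bot.spot_point(q,p)
    return [(np.round(np.array(d['xyz'])*1000).astype(int).tolist(),round(d['conf'],2)) for d in r[:3]]
def st():
    s=bot.observe(); print(round(s['clock'],2),np.round(s['position'],4),np.round(s['tool_rot'],3),np.round(s['force'],1),round(s['grip_width'],4),s['finger_force'],np.round(s['qpos'],2))
E
python3 - <<'E'
from h import *
st(); print(bot.tip_reach)
for c in ['scene','top']:
    p=shot(c,c+'1.png')
    print(c, p['t'],p['R'].tolist())
    for q in 'indexer crank_top setting_rod rod_tip rod_mat switch_box t_lever_top plain_a_lever_top plain_b_lever_top plain_c_lever_top v_block tape_measure weld_magnet'.split(): print(q,sp(q,p))
E
```

```text
0.0 [0.1387 0.6092 0.3033] [-3.14   0.     2.918] [ 0.4  0.3 -0.1] 0.0854 0.0 [-1.42  0.52 -0.04  1.6   0.02  1.02 -0.11]
0.0726
scene [-0.30865671  0.45417787  1.31613504] [[0.4854967608863678, -0.8740079388572815, -0.02007530780067355], [-0.6731084136752286, -0.3590500055912114, -0.6465355032204871], [0.5578691231897158, 0.3274037511993376, -0.7626197119745461]]
indexer [([585, 265, 3], 0.58)]
crank_top [([554, 351, 105], 0.96)]
setting_rod [([499, -36, 4], 0.89)]
rod_tip [([657, -34, 16], 0.77), ([785, -152, 2], 0.33)]
rod_mat [([558, -21, 2], 0.63)]
switch_box [([618, -247, 0], 0.66)]
t_lever_top [([609, -302, 82], 0.63)]
plain_a_lever_top [([604, -187, 79], 0.44)]
plain_b_lever_top [([409, -382, -2], 0.69), ([602, -265, 74], 0.44)]
plain_c_lever_top [([637, -223, 78], 0.45)]
v_block [([772, 53, 1], 0.9)]
tape_measure [([784, -152, 2], 0.5)]
weld_magnet [([409, -386, -1], 0.85), ([557, 347, 103], 0.25), ([624, -247, -1], 0.16)]
top [0.01252534 0.60532917 1.68067649] [[-0.038484805829180055, -0.9992436366885478, -0.005574428915682768], [-0.9755100470122842, 0.038778562341831836, -0.21650951776028546], [0.2165619262436983, -0.0028944153375696675, -0.976264592444831]]
indexer [([584, 258, 2], 0.85)]
crank_top [([554, 351, 108], 0.87)]
setting_rod [([500, -37, 2], 0.68)]
rod_tip [([656, -32, 20], 0.52), ([786, -152, 0], 0.31)]
rod_mat [([558, -17, -2], 0.95)]
switch_box [([625, -242, 1], 0.97)]
t_lever_top []
plain_a_lever_top []
plain_b_lever_top [([769, 57, -4], 0.66)]
plain_c_lever_top [([558, -18, 0], 0.74)]
v_block [([767, 54, -3], 0.51), ([626, -242, -3], 0.45)]
tape_measure [([786, -156, 0], 0.97)]
weld_magnet [([411, -381, 0], 0.61)]
```

View pics/scene1.png

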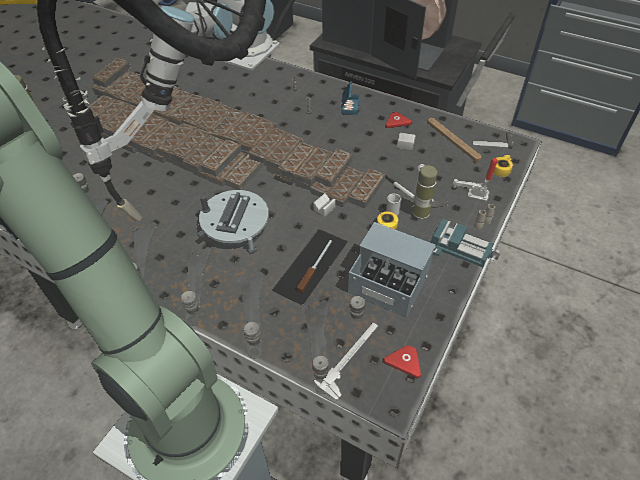

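View pics/top1.png

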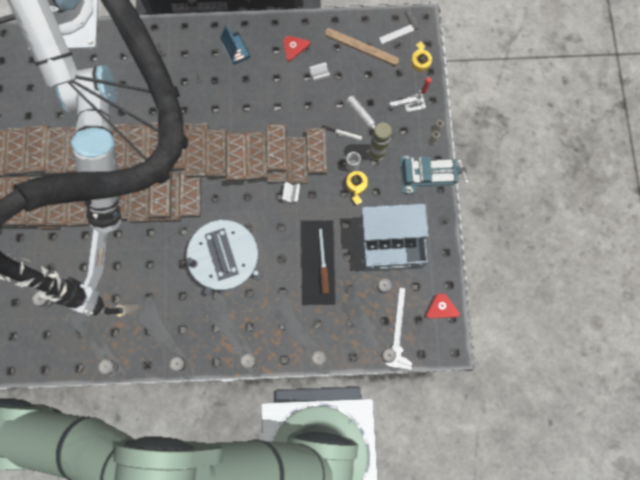

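The pictures show the indexer around scene (233,215) and top (222,255), with the crank pin at its left and the stop post at top (257,273). The rod lies on the dark mat at top (322,262), tip up. The grey box is at top (395,238) with its levers in the gap at row 245. A foreign torch sits near top (125,310).

```bash
cat >> h.py <<'E'
def ray(p,uv,z):
    K,R,t=np.array(p['intrinsics']),np.array(p['R']),np.array(p['t'])
    d=R.T@np.linalg.solve(K,[uv[0],uv[1],1.]); c=-R.T@t
    return c+d*(z-c[2])/d[2]
def tri(ps,uvs):
    A=[]
    for p,uv in zip(ps,uvs):
        P=np.array(p['intrinsics'])@np.c_[p['R'],p['t']]
        A+= [uv[0]*P[2]-P[0],uv[1]*P[2]-P[1]]
    X=np.linalg.svd(np.array(A))[2][-1]; return X[:3]/X[3]
def plan(p0,r0,p1,r1,n):
    "rows for straight move from world pose to world pose in n rows"
    R0,R1=Ro.from_euler('xyz',r0),Ro.from_euler('xyz',r1)
    w=(R0.inv()*R1).as_rotvec()/n; p=np.array(p0,float); d=(np.array(p1)-p)/n; R=R0; out=[]
    for i in range(n):
        out.append([int(x) for x in np.round(R.inv().apply(d)*1000)]+np.round(w,3).tolist()); R=R*Ro.from_rotvec(w)
    for o in out: print(o)
E
python3 - <<'E'
from h import *
ps=[shot('scene'),shot('top')]
print('torch',tri(ps,[(138,217),(133,312)]),'pin?',tri(ps,[(252,245),(192,263)]))
for p,n in zip(ps,'st'):
    for q in ['indexer','indexer_table']:
        r=bot.trace(q,p)
        if not r: continue
        m=r[0]['region'].astype(np.uint8); c=max(cv2.findContours(m,0,2)[0],key=cv2.contourArea)
        c=np.array([ray(p,x,.05)[:2] for x in cv2.convexHull(c)[:,0]],np.float32)
        print(n,q,r[0]['conf'],cv2.fitEllipse(c))
print('post scene',ray(ps[0],(252,245),.055),'top',ray(ps[1],(257,273),.055),ray(ps[1],(192,263),.107))
i=ps[1]['img'][205:305,170:280,::-1]; j=ps[0]['img'][180:255,185:280,::-1]
cv2.imwrite('pics/ix.png',np.hstack([cv2.resize(i,(396,360)),cv2.resize(j,(400,360))]))
s=bot.observe()
plan(s['position'],s['tool_rot'],[.554,.351,.25],[np.pi,0,1.886],12)
E
```

```text
torch [0.4269802  0.51550719 0.05074911] pin? [ 0.66593458  0.37691094 -0.27902161]
s indexer 0.58 ((0.5636654496192932, 0.25395849347114563), (0.22206149995326996, 0.2876293957233429), 161.0483856201172)
s indexer_table 0.7 ((0.5691812634468079, 0.27542251348495483), (0.2195388823747635, 0.24912865459918976), 15.631200790405273)
t indexer 0.6 ((0.570899486541748, 0.25359469652175903), (0.2126239389181137, 0.2389465570449829), 128.42388916015625)
t indexer_table 0.92 ((0.5772626399993896, 0.26358357071876526), (0.20929808914661407, 0.22492143511772156), 79.0869140625)
post scene [0.50140821 0.14278571 0.055     ] top [0.52066564 0.1592124  0.055     ] [0.5478875  0.33866023 0.107     ]
[-39, -13, 4, 0.0, 0.0, 0.086]
[-40, -10, 4, 0.0, 0.0, 0.086]
[-40, -7, 4, 0.0, 0.0, 0.086]
[-41, -3, 4, 0.0, 0.0, 0.086]
[-41, 0, 4, 0.0, 0.0, 0.086]
[-41, 4, 4, 0.0, 0.0, 0.086]
[-40, 7, 4, 0.0, 0.0, 0.086]
[-39, 11, 4, 0.0, 0.0, 0.086]
[-38, 14, 4, 0.0, 0.0, 0.086]
[-37, 17, 4, 0.0, 0.0, 0.086]
[-35, 20, 4, 0.0, 0.0, 0.086]
[-33, 23, 4, 0.0, 0.0, 0.086]
```

View pics/ix.png

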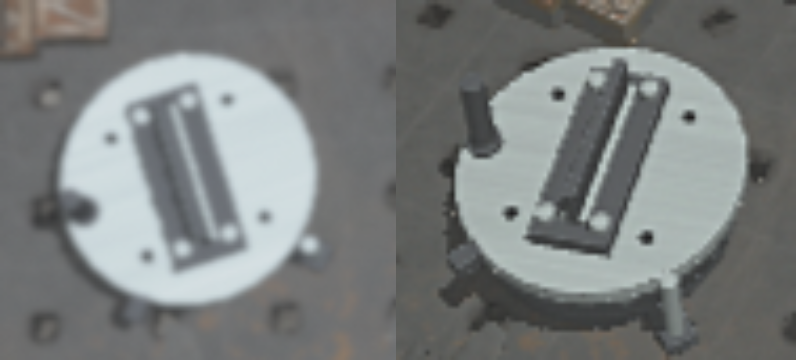

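```bash
python3 - <<'E'
from h import *
ps=[shot('scene'),shot('top')]
c=ray(ps[1],(222.1,254.6),.05); pin=tri(ps,[(203,197),(182.5,263.6)]); post=ray(ps[1],(256.7,273),.055)
print('c',c,'pin',pin,ray(ps[1],(182.5,263.6),.107),'post',post)
for a in (pin,post): d=(a-c)[:2]; print(np.hypot(*d),np.degrees(np.arctan2(d[1],d[0]))%360)
E
python3 -m jog '[[[-39,-13,4,0,0,0.086,0.6],[-40,-10,4,0,0,0.086,0.6],[-40,-7,4,0,0,0.086,0.6],[-41,-3,4,0,0,0.086,0.6],[-41,0,4,0,0,0.086,0.6]]]'
python3 -m jog '[[[-41,4,4,0,0,0.086,0.6],[-40,7,4,0,0,0.086,0.6],[-39,11,4,0,0,0.086,0.6],[-38,14,4,0,0,0.086,0.6],[-37,17,4,0,0,0.086,0.6]]]'
python3 -m jog '[[[-35,20,4,0,0,0.086,0.6],[-33,23,4,0,0,0.086,0.6],[0,0,0,0,0,0,0.6]]]'
python3 -c "from h import *; st()"
```

```text
c [0.58058214 0.26172237 0.05      ] pin [0.55693051 0.36287307 0.09172227] [0.54722006 0.36569636 0.107     ] post [0.52070021 0.16008896 0.055     ]
0.10387908236999488 103.1607711211734
0.11796268864988774 239.4936113436303
clock: 2.3
position: [0.3139, 0.4998, 0.2839]
tool_rot: [3.141, -0.0, 2.484]
force: [0.1, 1.1, 0.4]
grip_width: 0.0513
finger_force: 0.0
clock: 2.8
position: [0.4863, 0.3917, 0.2639]
tool_rot: [3.141, -0.0, 2.054]
force: [0.4, 1.8, -0.1]
grip_width: 0.0512
finger_force: 0.0
clock: 3.1
position: [0.5573, 0.3451, 0.2553]
tool_rot: [3.141, 0.003, 1.876]
force: [-0.7, -0.7, -0.5]
grip_width: 0.0512
finger_force: 0.0
3.1 [0.5573 0.3451 0.2553] [3.141e+00 3.000e-03 1.876e+00] [-0.7 -0.7 -0.5] 0.0512 0.0 [-0.82  0.64  0.27  1.57 -0.19  0.96 -0.18]
```

```bash
python3 -m jog '[[[2,0,38,0,0,0,0.6],[0,0,39,0,0,0,0.6],[0,0,38,0,0,0,0.6],[0,0,0,0,0,0,0.3],[0,0,0,0,0,0,0.3]]]' 20
python3 - <<'E'
from h import *
st()
i=shot('scene')['img'][140:260,150:310,::-1]; j=shot('top')['img'][190:310,140:300,::-1]
cv2.imwrite('pics/g1.png',np.hstack([cv2.resize(i,(400,300)),cv2.resize(j,(400,300))]))
E
```

```text
clock: 3.6
position: [0.5527, 0.3517, 0.1416]
tool_rot: [-3.141, 0.0, 1.886]
force: [-0.8, -0.2, 1.5]
grip_width: 0.0262
finger_force: 0.0
3.6 [0.5527 0.3517 0.1416] [-3.141  0.     1.886] [-0.8 -0.2  1.5] 0.0262 0.0 [-0.8   0.78  0.22  1.64 -0.23  0.75 -0.16]
```

View pics/g1.png

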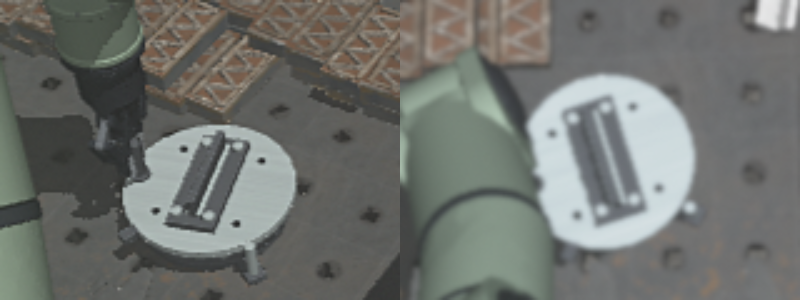

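Run:
```python
from h import *
p=shot('scene'); s=bot.observe(); R=Ro.from_euler('xyz',s['tool_rot'])
K=np.array(p['intrinsics'])
for n,o in [('tip+',[0,.013,.0726]),('tip-',[0,-.013,.0726]),('tcp',[0,0,0])]:
    x=K@(p['R']@(R.apply(o)+s['position'])+p['t']); print(n,x[:2]/x[2])
for X in ([.555,.348,.107],[.555,.348,.055]):
    x=K@(p['R']@np.array(X)+p['t']); print(x[:2]/x[2])
for q in ('crank_top',): print(sp(q,p))
cv2.imwrite('pics/g2.png',cv2.resize(p['img'][160:230,160:250,::-1],(720,560),interpolation=cv2.INTER_CUBIC))
```

```text
tip+ [204.37311285 201.46767541]
tip- [201.60612389 207.66644501]
tcp [198.56741535 187.50136015]
[202.26732714 196.30593001]
[205.33164423 208.26868463]
[([557, 351, 106], 0.84), ([410, -382, -3], 0.61), ([607, -299, 81], 0.16)]
```

View pics/g2.png

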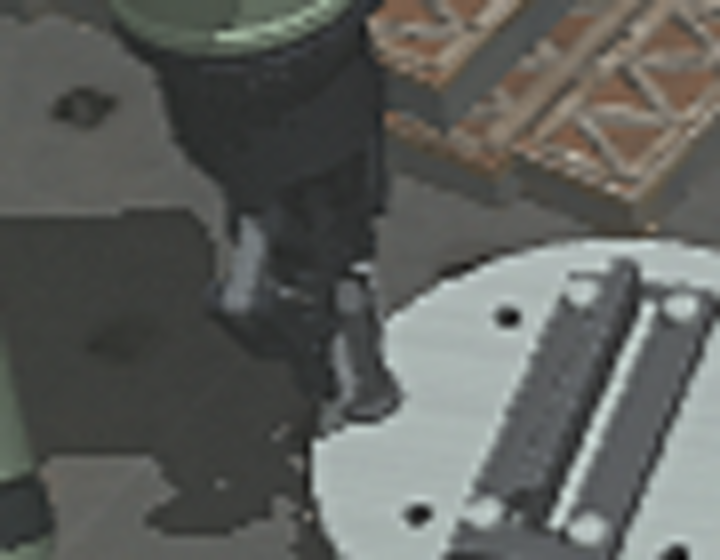

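The view shows the pin (crop ~(360,340)) beside and inside the dark fingers. It isn't clear that it lies between them, so I'll test it by closing gently.

```bash
python3 -m jog '[[[-4,0,0,0,0,0,0.3],[0,0,0,0,0,0,0],[0,0,0,0,0,0,0],[0,0,0,0,0,0,0]]]' 20
```

```text
clock: 4.2
position: [0.5545, 0.3474, 0.1421]
tool_rot: [3.14, 0.0, 1.885]
force: [-0.8, -3.0, 10.4]
grip_width: 0.0177
finger_force: 19.9
```

The pin is held (18 mm), so I'll loosen to a cage and follow the arc.

```bash
python3 -m jog '[[[0,0,0,0,0,0,0.27],[-0.5,-9.2,0,0,0,-0.105,0.27],[-0.5,-9.2,0,0,0,-0.105,0.27],[-0.5,-9.2,0,0,0,-0.105,0.27],[-0.5,-9.2,0,0,0,-0.105,0.27]]]'
python3 -m jog '[[[-0.5,-9.2,0,0,0,-0.105,0.27],[-0.5,-9.2,0,0,0,-0.105,0.27],[-0.5,-9.2,0,0,0,-0.105,0.27],[-0.5,-9.2,0,0,0,-0.105,0.27],[-0.5,-9.2,0,0,0,-0.105,0.27]]]'
python3 -m jog '[[[-0.5,-9.2,0,0,0,-0.105,0.27],[-0.3,-6,0,0,0,-0.07,0.27],[0,0,0,0,0,0,0.27]]]'
```

```text
clock: 4.7
position: [0.5221, 0.3294, 0.1412]
tool_rot: [3.141, 0.0, 2.31]
force: [1.9, 0.7, -0.3]
grip_width: 0.0233
finger_force: 0.8
clock: 5.2
position: [0.4973, 0.2911, 0.1412]
tool_rot: [3.141, 0.0, 2.835]
force: [0.4, 1.3, -0.1]
grip_width: 0.0231
finger_force: 0.8
clock: 5.5
position: [0.4944, 0.2753, 0.1411]
tool_rot: [-3.141, 0.0, 3.006]
force: [0.7, 0.6, 0.5]
grip_width: 0.0231
finger_force: 0.0
```

```bash
python3 -m jog '[[[-0.3,-6,0,0,0,-0.07,0.27],[0,-4,0,0,0,-0.045,0.27],[0,0,0,0,0,0,0.27]]]'
python3 -m jog '[[[0,-3,0,0,0,-0.03,0.27],[0,0,0,0,0,0,0.27]]]'
python3 -m jog '[[[0,-3,0,0,0,0,0.27],[0,0,0,0,0,0,0.27]]]'
```

```text
clock: 5.8
position: [0.4937, 0.266, 0.141]
tool_rot: [-3.142, 0.0, 3.119]
force: [-1.0, 0.7, 0.9]
grip_width: 0.0231
finger_force: 0.0
clock: 6.0
position: [0.4935, 0.2631, 0.1409]
tool_rot: [-3.141, 0.0, -3.133]
force: [1.0, -0.2, 0.7]
grip_width: 0.023
finger_force: 0.0
clock: 6.2
position: [0.4933, 0.262, 0.141]
tool_rot: [3.139, 0.001, -3.132]
force: [0.3, 11.9, -4.5]
grip_width: 0.0232
finger_force: 5.6
```

```bash
python3 -m jog '[[[0,-2,0,0,0,0,0.27],[0,0,0,0,0,0,0.27]]]'
python3 - <<'E'
from h import *
i=shot('scene')['img'][170:260,180:290,::-1]
cv2.imwrite('pics/g3.png',cv2.resize(i,(660,540),interpolation=cv2.INTER_CUBIC))
E
```

```text
clock: 6.4
position: [0.4933, 0.2617, 0.141]
tool_rot: [3.137, 0.002, -3.131]
force: [1.2, 20.3, -10.5]
grip_width: 0.0229
finger_force: 10.6
```

View pics/g3.png

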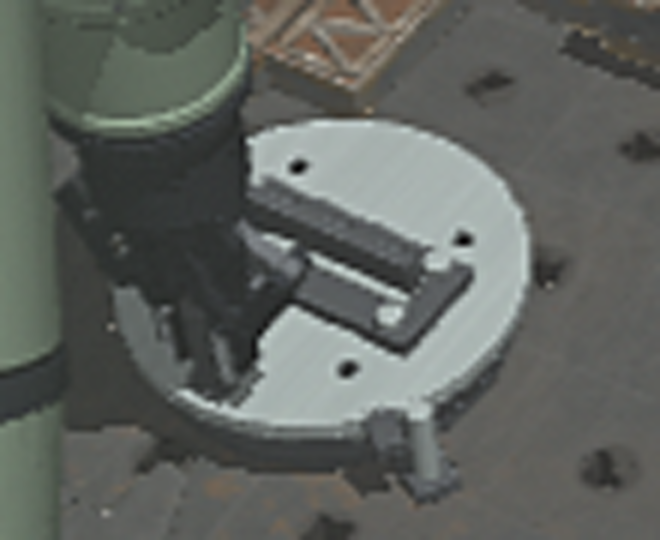

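Lug is against the post at crop (400,425) and the force rose to 20 N: indexer is home. I'll back off, release and lift, then measure the rod and levers precisely.

```bash
python3 -m jog '[[[0,5,0,0,0,0,0.27],[0,0,0,0,0,0,0.7],[0,0,-10,0,0,0,0.7],[0,0,-45,0,0,0,0.7],[0,0,-50,0,0,0,0.7]]]'
python3 - <<'E'
from h import *
st(); ps=[shot('scene'),shot('top')]
for p,n in zip(ps,'st'):
    for q in ('setting_rod','rod_tip','rod_mat','switch_box','t_lever_top','plain_a_lever_top','plain_b_lever_top','plain_c_lever_top'): print(n,q,sp(q,p))
    for q,z in (('setting_rod',.014),('rod_mat',.004)):
        r=bot.trace(q,p)
        if r:
            yx=np.argwhere(r[0]['region']); P=np.array([ray(p,(b,a),z)[:2] for a,b in yx])
            (c,wh,a)=cv2.minAreaRect(P.astype(np.float32)); d=np.linalg.svd(P-P.mean(0),full_matrices=0)[2][0]; d*=np.sign(d[0])
            print(n,q,r[0]['conf'],np.round(P.mean(0),4),'rect',np.round(c,4),np.round(wh,3),a,'yaw',np.arctan2(d[1],d[0]),'xrange',P[:,0].min(),P[:,0].max())
img=np.hstack([cv2.resize(ps[0]['img'][215:315,340:440,::-1],(400,400),interpolation=2),cv2.resize(ps[1]['img'][195:295,340:440,::-1],(400,400),interpolation=2)])
cv2.imwrite('pics/box.png',img)
E
```

```text
clock: 6.95
position: [0.4928, 0.2624, 0.2468]
tool_rot: [-3.14, -0.002, -3.133]
force: [0.9, -0.0, 0.7]
grip_width: 0.0598
finger_force: 0.0
6.95 [0.4928 0.2624 0.2468] [-3.140e+00 -2.000e-03 -3.133e+00] [ 0.9 -0.   0.7] 0.0598 0.0 [-0.49  0.49 -0.15  1.83  0.09  0.84  0.9 ]
s setting_rod [([500, -40, 2], 0.67)]
s rod_tip [([659, -33, 16], 0.9)]
s rod_mat [([558, -19, -2], 0.77), ([637, -219, 77], 0.31)]
s switch_box [([619, -248, 0], 0.73)]
s t_lever_top [([607, -299, 80], 0.47)]
s plain_a_lever_top [([605, -188, 78], 0.37)]
s plain_b_lever_top [([604, -267, 77], 0.49)]
s plain_c_lever_top [([639, -225, 74], 0.47)]
s setting_rod 0.82 [ 0.5251 -0.0348] rect [ 0.5494 -0.0334] [0.2   0.028] 3.249821424484253 yaw 0.04528216235078628 xrange 0.4497281739149393 0.6494807505160547
s rod_mat 0.97 [ 0.5497 -0.0176] rect [ 0.5518 -0.0197] [0.1   0.258] 88.06837463378906 yaw -0.05199297640775537 xrange 0.42228932166523875 0.6803994172918564
t setting_rod [([498, -34, 4], 0.68)]
t rod_tip [([658, -32, 17], 0.56)]
t rod_mat [([557, -18, -3], 0.76)]
t switch_box [([627, -240, -1], 0.89)]
t t_lever_top []
t plain_a_lever_top []
t plain_b_lever_top [([408, -380, -4], 0.54)]
t plain_c_lever_top []
t setting_rod 0.83 [ 0.5175 -0.0376] rect [ 0.548  -0.0359] [0.184 0.023] 3.3087496757507324 yaw 0.05143120274162755 xrange 0.4563900723145861 0.6398322126528185
t rod_mat 0.87 [ 0.5573 -0.0186] rect [ 0.5577 -0.0205] [0.101 0.259] 88.56596374511719 yaw -0.03026587384319662 xrange 0.4270352010959932 0.688215540513606
```

View pics/box.png

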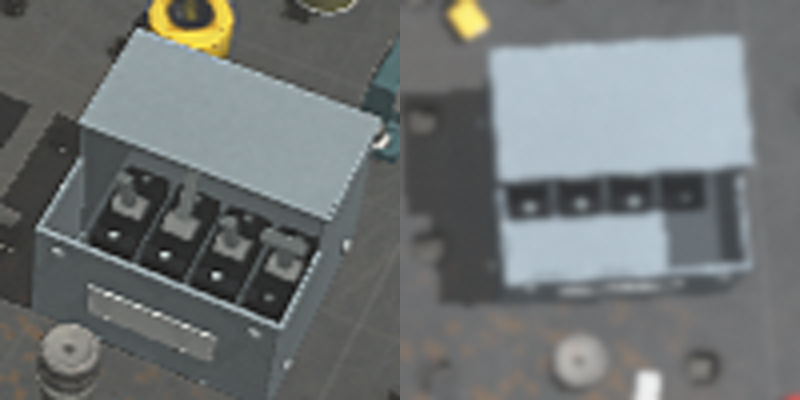

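Both views agree: the T lever is the far-right one (scene crop (283,240)), with plain b, c (leaning away) and a to its left. Box yaw is about 0.03. I'll turn the wrist half round for joint 7 margin, then go over the handle.

```bash
python3 -m jog '[[[0,0,0,0,0,0.141,0.7],[0,0,0,0,0,0.141,0.7],[0,0,0,0,0,0.141,0.7],[0,0,0,0,0,0.141,0.7],[0,0,0,0,0,0.141,0.7]]]' >/dev/null
python3 -m jog '[[[0,0,0,0,0,0.141,0.7],[0,0,0,0,0,0.141,0.7],[0,0,0,0,0,0.141,0.7],[0,0,0,0,0,0.141,0.7],[0,0,0,0,0,0.141,0.7]]]' >/dev/null
python3 -m jog '[[[0,0,0,0,0,0.141,0.7],[0,0,0,0,0,0.141,0.7],[0,0,0,0,0,0.141,0.7],[0,0,0,0,0,0.141,0.7],[0,0,0,0,0,0.141,0.7]]]' >/dev/null
python3 -m jog '[[[0,0,0,0,0,0.141,0.7],[0,0,0,0,0,0.141,0.7],[0,0,0,0,0,0.141,0.7],[0,0,0,0,0,0.141,0.7],[0,0,0,0,0,0.141,0.7]]]' >/dev/null
python3 -m jog '[[[0,0,0,0,0,0.141,0.7],[0,0,0,0,0,0.141,0.7],[0,43,0,0,0,0,0.7],[0,43,0,0,0,0,0.7],[0,43,0,0,0,0,0.7]]]'
python3 -m jog '[[[0,43,0,0,0,0,0.7],[0,43,0,0,0,0,0.7],[0,43,0,0,0,0,0.7],[0,43,0,0,0,0,0.7],[0,0,0,0,0,0,0.7]]]'
python3 -c "from h import *; st(); s=bot.observe(); plan(s['position'],s['tool_rot'],[.498,-.037,.1],[np.pi,0,.04],4)"
```

```text
clock: 10.55
position: [0.4995, 0.1332, 0.2459]
tool_rot: [3.141, -0.0, 0.05]
force: [1.0, -0.4, 0.7]
grip_width: 0.0599
finger_force: 0.0
clock: 11.05
position: [0.5078, -0.043, 0.2465]
tool_rot: [3.14, -0.001, 0.042]
force: [-0.4, 1.7, -0.1]
grip_width: 0.0598
finger_force: 0.0
11.05 [ 0.5078 -0.043   0.2465] [ 3.14e+00 -1.00e-03  4.20e-02] [-0.4  1.7 -0.1] 0.0598 0.0 [-0.52  0.5   0.67  1.98 -0.43  0.8  -1.13]
[-2, -2, 37, 0.0, -0.0, 0.0]
[-2, -2, 37, 0.0, -0.0, 0.0]
[-2, -2, 37, 0.0, -0.0, 0.0]
[-2, -2, 37, 0.0, -0.0, 0.0]
```

```bash
python3 -m jog '[[[-2,-2,37,0,0,0,0.6],[-2,-2,37,0,0,0,0.6],[-3,-1,40,0,0,0,0.6],[-2,0,35,0,0,0,0.6],[0,0,16,0,0,0,0.6]]]'
python3 -m jog '[[[0,0,0,0,0,0,0.5],[0,0,0,0,0,0,0],[0,0,0,0,0,0,0],[0,0,0,0,0,0,0],[0,0,0,0,0,0,0]]]' 50
```

```text
clock: 11.55
position: [0.4976, -0.0324, 0.0783]
tool_rot: [-3.141, 0.003, 0.049]
force: [-0.3, -0.6, 0.2]
grip_width: 0.0512
finger_force: 0.0
clock: 12.05
position: [0.4994, -0.0327, 0.0821]
tool_rot: [-3.141, -0.002, 0.049]
force: [-2.0, -0.7, 9.9]
grip_width: 0.0189
finger_force: 50.2
```

```bash
python3 -m jog '[[[0,0,-20,0,0,0,0],[0,0,-50,0,0,0,0],[0,0,-50,0,0,0,0],[0,0,-50,0,0,0,0],[0,0,-50,0,0,0,0]]]' 
python3 -m jog '[[[0,0,0,0,-0.14,0,0],[0,0,0,0,-0.14,0,0],[0,0,0,0,-0.14,0,0],[0,0,0,0,-0.14,0,0],[0,0,0,0,-0.14,0,0]]]'
python3 - <<'E'
from h import *
st(); s=bot.observe(); R=Ro.from_euler('xyz',s['tool_rot'])
for n in ('scene','top'):
    p=shot(n,n+'5.png')
    for q in ('rod_tip','setting_rod'):
        for d in bot.spot_point(q,p)[:2]: print(n,q,d['conf'],np.round(d['xyz'],3),'tool',np.round(R.inv().apply(np.array(d['xyz'])-s['position']),3))
E
```

```text
clock: 12.55
position: [0.4983, -0.0329, 0.3036]
tool_rot: [-3.141, -0.001, 0.048]
force: [1.2, 1.4, -0.6]
grip_width: 0.0184
finger_force: 49.1
clock: 13.05
position: [0.4992, -0.0326, 0.302]
tool_rot: [3.141, 0.704, 0.049]
force: [-0.1, -0.2, -0.5]
grip_width: 0.0187
finger_force: 49.2
13.05 [ 0.4992 -0.0326  0.302 ] [3.141 0.704 0.049] [-0.1 -0.2 -0.5] 0.0187 49.182888865470886 [-0.47  0.77  0.7   1.57 -0.27  1.66 -1.2 ]
scene rod_tip 0.68 [ 0.577 -0.027  0.15 ] tool [ 0.158 -0.001  0.066]
scene rod_tip 0.66 [ 0.636 -0.22   0.074] tool [0.245 0.193 0.091]
scene setting_rod 0.7 [0.768 0.055 0.001] tool [ 0.403 -0.074  0.053]
scene setting_rod 0.66 [ 0.602 -0.188  0.078] tool [0.218 0.16  0.109]
top rod_tip 0.43 [ 0.558 -0.018 -0.002] tool [ 0.242 -0.012  0.193]
top setting_rod 0.72 [ 0.448 -0.034  0.243] tool [-0.001 -0.001  0.078]
```

View pics/scene5.png

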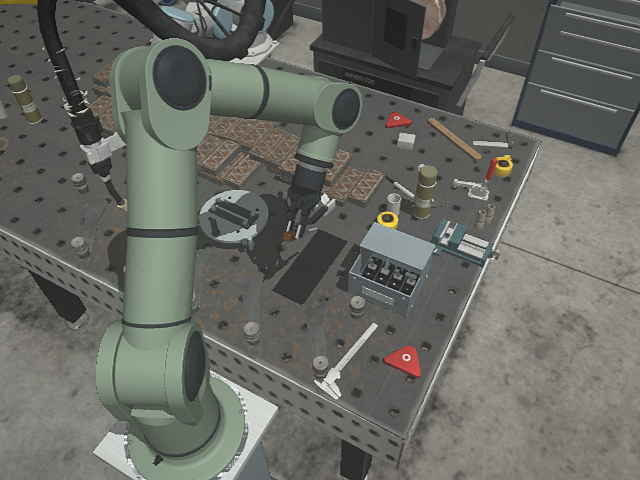

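The rod is held well and pitched 40° down, its tip near scene (325,205), clear of the box. The network's tip matches the geometry: tool (158,−1,67) mm. Next is the approach.

```bash
cat >> h.py <<'E'
TIP=np.array([.158,-.001,.067])
def tipplan(tip,rot,n,p0=None,r0=None):
    s=bot.observe(); p0=s['position'] if p0 is None else p0; r0=s['tool_rot'] if r0 is None else r0
    t=np.array(tip)-Ro.from_euler('xyz',rot).apply(TIP); print('tcp',np.round(t,4)); plan(p0,r0,t,rot,n); return t
def tip():
    s=bot.observe(); print('tip',np.round(Ro.from_euler('xyz',s['tool_rot']).apply(TIP)+s['position'],4))
E
python3 - <<'E'
from h import *
r=[np.pi,.704,.035]
a=tipplan([.570,-.302,.19],r,8)
b=tipplan([.5715,-.302,.14],r,2,a,r)
E
```

```text
tcp [ 0.493  -0.3057  0.3433]
[-5, 34, -2, 0.001, -0.001, 0.001]
[-5, 34, -3, 0.001, -0.001, 0.001]
[-5, 34, -3, 0.001, -0.001, 0.001]
[-5, 34, -3, 0.001, -0.001, 0.001]
[-5, 34, -3, 0.001, -0.001, 0.001]
[-5, 34, -3, 0.001, -0.001, 0.001]
[-5, 34, -3, 0.001, -0.001, 0.001]
[-5, 34, -3, 0.001, -0.001, 0.001]
tcp [ 0.4945 -0.3057  0.2933]
[17, 0, 19, 0.0, 0.0, 0.0]
[17, 0, 19, 0.0, 0.0, 0.0]
```

```bash
python3 -m jog '[[[-26,0,-30,0,0,0,0],[-1,34,0,0,0,0,0],[-1,34,1,0,0,0,0],[-2,34,1,0,0,0.005,0],[-2,34,1,0,0,0.005,0]]]' 
python3 -m jog '[[[-2,34,1,0,0,0,0],[-2,34,0,0,0,0,0],[-2,34,1,0,0,0,0],[-2,34,1,0,0,0,0],[0,0,0,0,0,0,0]]]'
python3 - <<'E'
from h import *
st(); tip(); s=bot.observe(); R=Ro.from_euler('xyz',s['tool_rot'])
for n in ('scene','top'):
    p=shot(n,n+'6.png')
    for q in ('rod_tip','t_lever_top'):
        for d in bot.spot_point(q,p)[:2]: print(n,q,round(d['conf'],2),np.round(d['xyz'],3))
r=[np.pi,.704,.035]
b=tipplan([.5715,-.302,.14],r,2)
c=tipplan([.5885,-.3015,.072],r,3,b,r)
E
```

```text
clock: 13.85
position: [0.4978, -0.1703, 0.3435]
tool_rot: [3.133, 0.695, 0.036]
force: [1.0, 0.1, -1.0]
grip_width: 0.0184
finger_force: 49.2
clock: 14.35
position: [0.4938, -0.3093, 0.3475]
tool_rot: [3.129, 0.697, 0.028]
force: [-0.8, 0.2, -0.9]
grip_width: 0.0185
finger_force: 49.2
14.35 [ 0.4938 -0.3093  0.3475] [3.129 0.697 0.028] [-0.8  0.2 -0.9] 0.0185 49.226312041282654 [-0.04  0.82  0.75  1.34 -0.08  1.7  -0.85]
tip [ 0.572  -0.3069  0.1948]
scene rod_tip 0.73 [ 0.573 -0.31   0.196]
scene t_lever_top 0.45 [ 0.606 -0.3    0.079]
tcp [ 0.4945 -0.3057  0.2933]
[16, 1, 21, 0.005, -0.003, 0.001]
[16, 1, 21, 0.005, -0.003, 0.001]
tcp [ 0.5115 -0.3052  0.2253]
[19, 0, 14, 0.0, 0.0, 0.0]
[19, 0, 14, 0.0, 0.0, 0.0]
[19, 0, 14, 0.0, 0.0, 0.0]
```

```bash
python3 -m jog '[[[16,-3,20,0,0,0,0],[16,-3,20,0,0,0,0],[19,0,14,0,0,0,0],[19,0,14,0,0,0,0],[0,0,0,0,0,0,0]]]'
python3 - <<'E'
from h import *
st(); tip(); p=shot('scene')
for q in ('rod_tip','t_lever_top'):
    for d in bot.spot_point(q,p)[:2]: print(q,round(d['conf'],2),np.round(d['xyz'],3))
cv2.imwrite('pics/b7.png',cv2.resize(p['img'][215:315,340:460,::-1],(720,600),interpolation=2))
tipplan([.5885,-.3015,.072],[3.129,.697,.028],1)
E
```

```text
clock: 15.15
position: [0.5056, -0.298, 0.2465]
tool_rot: [3.135, 0.702, 0.039]
force: [1.0, 0.2, -0.7]
grip_width: 0.0185
finger_force: 49.2
15.15 [ 0.5056 -0.298   0.2465] [3.135 0.702 0.039] [ 1.   0.2 -0.7] 0.0185 49.20848071575165 [-0.04  0.94  0.7   1.4  -0.15  1.56 -0.89]
tip [ 0.5828 -0.2944  0.0933]
t_lever_top 0.36 [ 0.606 -0.303  0.078]
tcp [ 0.5104 -0.3038  0.2248]
[20, 4, 16, 0.002, 0.002, 0.006]
```

View pics/b7.png

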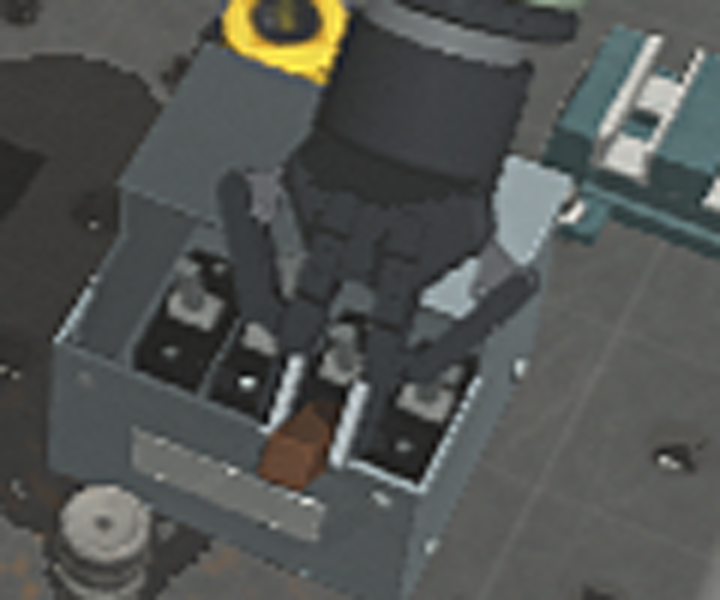

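The view shows the handle before the front wall, with the fingers above the gap hiding the tip. The T lever sits at crop (425,385). I'll shift 8 mm right, then go down.

```bash
python3 -m jog '[[[0,8,0,0,0,0,0],[20,0,15,0,0,0,0],[0,0,0,0,0,0,0]]]' 
python3 -c "from h import *; tip()
R=Ro.from_euler('xyz',bot.observe()['tool_rot']); print('10mm box x', R.inv().apply([10,.3,0]))"
```

```text
clock: 15.6
position: [0.5111, -0.3074, 0.2233]
tool_rot: [3.135, 0.701, 0.037]
force: [-0.3, -0.3, -1.8]
grip_width: 0.0187
finger_force: 49.2
tip [ 0.5886 -0.3041  0.0702]
10mm box x [ 7.64477195  0.11082903 -6.45253274]
```

```bash
python3 -m jog '[[[7.6,0,-6.5,0,0,0,0],[7.6,-0.5,-6.5,0,0,0,0],[7.6,-0.5,-6.5,0,0,0,0],[7.6,0,-6.5,0,0,0,0],[0,0,0,0,0,0,0]]]' 
python3 -c "from h import *; tip()"
python3 -m jog '[[[3.8,0,-3.3,0,0,0,0],[3,0,-2.6,0,0,0,0],[0,0,0,0,0,0,0]]]' 
python3 -c "from h import *; tip()"
```

```text
clock: 16.1
position: [0.5519, -0.305, 0.2259]
tool_rot: [3.132, 0.699, 0.036]
force: [-1.0, 0.2, -1.6]
grip_width: 0.0184
finger_force: 49.2
tip [ 0.6296 -0.3018  0.073 ]
clock: 16.4
position: [0.5593, -0.3049, 0.2259]
tool_rot: [3.132, 0.703, 0.034]
force: [-8.2, 0.2, 5.4]
grip_width: 0.0186
finger_force: 49.1
tip [ 0.6365 -0.3019  0.0727]
```

```bash
python3 -m jog '[[[2,0,-1.7,0,0,0,0],[0,0,0,0,0,0,0]]]' 
python3 -c "from h import *; tip()"
python3 -m jog '[[[-7.6,0,6.5,0,0,0,0],[-15.2,0,12.5,0,0,0,0],[-12,0,9.5,0,0,0,0],[-20,0,-15,0,0,0,0],[-27,0,-29,0,0,0,0]]]'
python3 -m jog '[[[-32,0,-38,0,0,0,0],[-30,0,-36,0,0,0,0],[0,0,0,0,0,0,0]]]'
python3 - <<'E'
from h import *
st(); tip(); p=shot('scene')
for q in ('t','plain_a','plain_b','plain_c'): print(q,sp(q+'_lever_top',p))
i=cv2.resize(p['img'][215:315,340:460,::-1],(720,600),interpolation=2)
cv2.imwrite('pics/b8.png',i)
E
```

```text
clock: 16.6
position: [0.5607, -0.3051, 0.2264]
tool_rot: [3.132, 0.706, 0.032]
force: [-15.9, 0.6, 11.6]
grip_width: 0.0188
finger_force: 49.1
tip [ 0.6375 -0.3023  0.0729]
clock: 17.1
position: [0.5092, -0.3056, 0.2891]
tool_rot: [3.135, 0.703, 0.036]
force: [0.3, 0.2, 0.1]
grip_width: 0.0182
finger_force: 49.2
clock: 17.4
position: [0.5106, -0.3065, 0.3923]
tool_rot: [3.128, 0.693, 0.032]
force: [-0.2, -0.6, -1.0]
grip_width: 0.0189
finger_force: 49.3
17.4 [ 0.5106 -0.3065  0.3923] [3.128 0.693 0.032] [-0.2 -0.6 -1. ] 0.0189 49.25926208496094 [-0.04  0.81  0.76  1.25 -0.07  1.8  -0.84]
tip [ 0.5893 -0.3039  0.2398]
t [([641, -299, 83], 0.48), ([556, -21, 1], 0.35)]
plain_a [([642, -301, 78], 0.6), ([604, -189, 79], 0.59)]
plain_b [([602, -265, 78], 0.38)]
plain_c [([637, -222, 72], 0.43)]
```

View pics/b8.png

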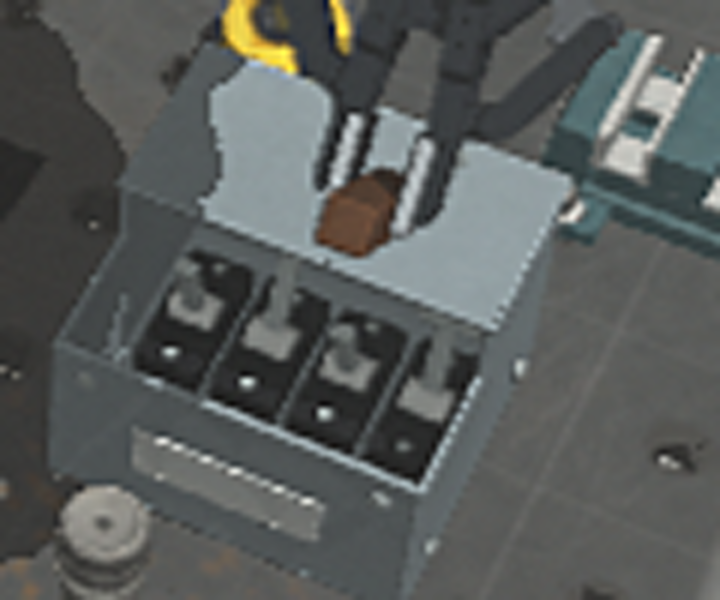

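The T lever now leans away like plain c (tops at x≈641 and 637), and plain a and b are unchanged. Returning to the mat.

```bash
python3 -m jog '[[[0,-34,0,0,0,0,0],[0,-34,0,0,0,0,0],[0,-34,0,0,0,0,0],[0,-34,0,0,0,0,0],[0,-34,0,0,0,0,0]]]' >/dev/null
python3 -m jog '[[[0,-34,0,0,0,0,0],[0,-34,0,0,0,0,0],[0,-34,0,0,0,0,0],[0,0,0,0,0.14,0,0],[0,0,0,0,0.14,0,0]]]' >/dev/null
python3 -m jog '[[[0,0,0,0,0.14,0,0],[0,0,0,0,0.14,0,0],[0,0,0,0,0.135,0,0],[0,0,0,0,0,0,0]]]'
python3 -c "from h import *; st(); s=bot.observe(); plan(s['position'],s['tool_rot'],[.499,-.0327,.105],[np.pi,0,.048],7)"
```

```text
clock: 19.05
position: [0.4979, -0.0339, 0.3844]
tool_rot: [3.137, 0.002, 0.04]
force: [0.1, -0.1, 0.3]
grip_width: 0.0186
finger_force: 49.3
19.05 [ 0.4979 -0.0339  0.3844] [3.137e+00 2.000e-03 4.000e-02] [ 0.1 -0.1  0.3] 0.0186 49.26937401294708 [-0.7   0.31  0.83  1.85 -0.25  1.09 -1.3 ]
[0, 0, 40, 0.001, 0.0, -0.001]
[0, 0, 40, 0.001, 0.0, -0.001]
[0, 0, 40, 0.001, 0.0, -0.001]
[0, 0, 40, 0.001, 0.0, -0.001]
[0, 0, 40, 0.001, 0.0, -0.001]
[0, 0, 40, 0.001, 0.0, -0.001]
[0, 0, 40, 0.001, 0.0, -0.001]
```

```bash
python3 -m jog '[[[0,0,40,0,0,0,0],[0,0,40,0,0,0,0],[0,0,40,0,0,0,0],[0,0,40,0,0,0,0],[0,0,40,0,0,0,0]]]' >/dev/null
python3 -m jog '[[[0,0,40,0,0,0,0],[0,0,35,0,0,0,0],[0,0,0,0,0,0,0]]]'
python3 - <<'E'
from h import *
st(); tip()
for n in ('scene','top'):
    p=shot(n); print(n,sp('rod_tip',p),sp('setting_rod',p))
E
```

```text
clock: 19.85
position: [0.4959, -0.0354, 0.105]
tool_rot: [3.136, 0.015, 0.041]
force: [0.7, -0.1, -0.2]
grip_width: 0.0188
finger_force: 49.2
19.85 [ 0.4959 -0.0354  0.105 ] [3.136 0.015 0.041] [ 0.7 -0.1 -0.2] 0.0188 49.217475056648254 [-0.39  0.72  0.47  2.08 -0.65  0.51 -0.97]
tip [ 0.6527 -0.0284  0.0356]
scene [([655, -30, 37], 0.65), ([782, -154, 3], 0.16)] [([493, -37, 25], 0.61)]
top [([582, 259, -1], 0.32)] []
```

Tip agrees with the model, so the rod is still square in the grip. Lowering gently.

```bash
python3 -m jog '[[[2,-2,12,0.004,0.01,0,0],[0,0,7,0,0,0,0],[0,0,0,0,0,0,0]]]'
python3 -m jog '[[[0,0,3,0,0,0,0],[0,0,0,0,0,0,0]]]'
```

```text
clock: 20.45
position: [0.4998, -0.0333, 0.0903]
tool_rot: [3.139, -0.004, 0.041]
force: [0.7, -0.3, -0.9]
grip_width: 0.0187
finger_force: 49.3
clock: 20.65
position: [0.5, -0.0335, 0.0875]
tool_rot: [3.139, -0.005, 0.041]
force: [-0.3, -0.5, -0.4]
grip_width: 0.0186
finger_force: 49.3
```

```bash
python3 -m jog '[[[0,0,3,0,-0.004,0,0],[0,0,0,0,0,0,0]]]'
python3 -m jog '[[[0,0,2,0,0,0,0],[0,0,0,0,0,0,0]]]'
```

```text
clock: 20.85
position: [0.5, -0.0334, 0.0842]
tool_rot: [3.139, -0.001, 0.041]
force: [-0.3, 0.1, -0.7]
grip_width: 0.0187
finger_force: 49.3
clock: 21.05
position: [0.5, -0.0335, 0.0822]
tool_rot: [3.139, -0.001, 0.041]
force: [0.3, 0.4, -0.2]
grip_width: 0.0187
finger_force: 49.3
```

```bash
python3 -m jog '[[[0,0,1,0,0,0,0],[0,0,0,0,0,0,0]]]'
python3 -m jog '[[[0,0,1,0,0,0,0],[0,0,0,0,0,0,0]]]'
```

```text
clock: 21.25
position: [0.4999, -0.0336, 0.082]
tool_rot: [3.14, -0.001, 0.041]
force: [-5.5, 0.5, 21.9]
grip_width: 0.0185
finger_force: 52.1
clock: 21.45
position: [0.5, -0.0336, 0.082]
tool_rot: [3.141, -0.002, 0.04]
force: [-11.6, 1.5, 50.1]
grip_width: 0.0188
finger_force: 55.8
```

```bash
python3 -m jog '[[[0,0,-2,0,0,0,0],[0,0,0,0,0,0,0.35],[0,0,0,0,0,0,0.5],[0,0,0,0,0,0,0.6],[0,0,-5,0,0,0,0.6]]]'
python3 -m jog '[[[0,0,-30,0,0,0,0.6],[0,0,-50,0,0,0,0.6],[0,0,-50,0,0,0,0.6],[0,0,-50,0,0,0,0.6],[0,30,-40,0,0,0,0.6]]]'
python3 -m jog '[[[-40,-30,0,0,0,0,0.6],[-40,0,0,0,0,0,0.6],[0,0,0,0,0,0,0.6],[0,0,0,0,0,0,0.6]]]'
python3 - <<'E'
from h import *
st()
for n in ('scene','top'):
    p=shot(n); 
    for q in ('rod_tip','setting_rod','rod_mat','crank_top','t_lever_top','plain_a_lever_top','plain_b_lever_top','v_block','tape_measure','weld_magnet'): print(n,q,sp(q,p))
    if n=='scene': cv2.imwrite('pics/f.png',cv2.resize(p['img'][170:330,180:460,::-1],(798,456)))
E
```

```text
clock: 21.95
position: [0.4997, -0.0335, 0.087]
tool_rot: [3.139, -0.0, 0.041]
force: [-0.8, -0.4, 1.0]
grip_width: 0.051
finger_force: 0.0
clock: 22.45
position: [0.501, -0.0605, 0.3099]
tool_rot: [3.14, -0.002, 0.045]
force: [1.1, -0.2, -1.0]
grip_width: 0.0513
finger_force: 0.0
clock: 22.85
position: [0.4195, -0.0359, 0.3077]
tool_rot: [3.14, -0.002, 0.042]
force: [1.1, 0.1, -0.0]
grip_width: 0.051
finger_force: 0.0
22.85 [ 0.4195 -0.0359  0.3077] [ 3.14e+00 -2.00e-03  4.20e-02] [ 1.1  0.1 -0. ] 0.051 0.0 [-0.76  0.26  0.86  2.13 -0.26  0.85 -1.28]
scene rod_tip [([656, -30, 16], 0.53)]
scene setting_rod [([498, -34, 3], 0.68)]
scene rod_mat [([556, -21, -1], 0.96)]
scene crank_top [([495, 266, 106], 0.68)]
scene t_lever_top [([771, 58, 4], 0.73), ([603, -267, 76], 0.66), ([644, -302, 78], 0.58)]
scene plain_a_lever_top [([602, -189, 78], 0.5)]
scene plain_b_lever_top [([604, -267, 74], 0.51)]
scene v_block [([769, 53, 0], 0.57)]
scene tape_measure [([785, -154, 3], 0.77), ([771, 54, 2], 0.34)]
scene weld_magnet [([412, -384, -3], 0.83)]
top rod_tip [([657, -30, 14], 0.48)]
top setting_rod []
top rod_mat [([558, -17, 1], 0.61)]
top crank_top [([492, 269, 105], 0.84)]
top t_lever_top []
top plain_a_lever_top []
top plain_b_lever_top []
top v_block [([769, 53, -1], 0.63)]
top tape_measure [([783, -156, 0], 0.73)]
top weld_magnet [([413, -377, -2], 0.7)]
```

View pics/f.png

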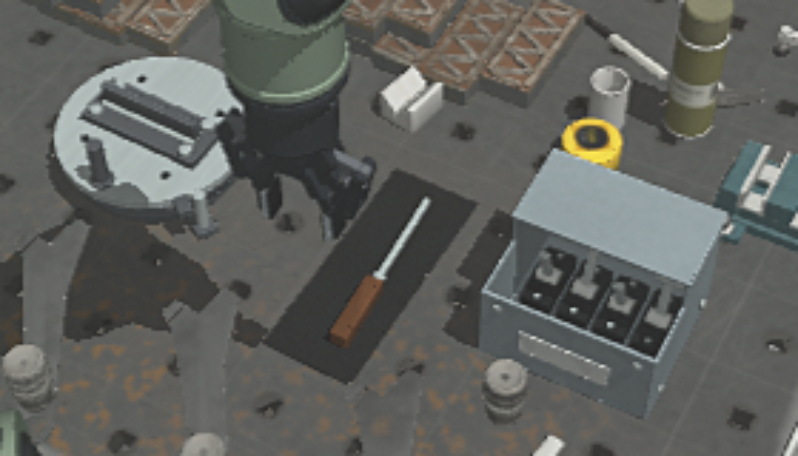

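The final view shows the indexer home (pin at crop (95,160), lug at the post). The rod lies flat on its mat, the T lever leans away, and the bystanders are unmoved.

```bash
python3 -c "from h import *; print(bot.job_done())"
```

```text
the job is handed in; nothing more can be done
None
```

I turned the indexer home against its stop, flipped the T lever fully away with the rod, and laid the rod back flat on its mat. The other levers and the three bystanders showed no movement, and I handed the job in at about 23 s; no verdict came back.

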